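# Stopper a flask and hold it clamped in the charging stand

### The job

Push the blue stopper home in the neck of the amber cold-brew flask that stands in the charging stand, so that its flange sits flat on the rim, and let go of it. Then swing the red-handled cam lever up to its highest lift point, where its arm stands straight up and the flask is pressed against the collar, and finish while holding it there, because it springs back if released. Leave the other things on the counter where they are and do not tip the flask.

Things in the scene. Friction and masses are not known exactly. Their poses are not given: they have to be found in the camera images.
- stand: Fixed steel charging stand, base 160 (x) x 185 (y) x 12 mm. Origin on the counter under the lever's shaft, z up. In its frame: flask at x 0, y +75, underside z 50 mm (its plate rises 16 mm at the top lift); shaft along y at z 45 mm in an aluminium block (top z 70 mm, small green mark); lever on the -y side; 18 mm post, 190 mm high, at x +75, y +75 mm. Yaw within 0.25 rad
- cam_lever (a joint): Angle of the steel cam lever about the stand's y axis, rad. 0 = rest: arm to the stand's -x, 0.27 rad above level. Grows as the arm swings up. 1.30 = arm straight up, highest lift; beyond it the plate sinks again; end stop 1.70. A spring always drives it back to 0: 3 to 8 N at the handle all the way
- lever_pivot (a point): Point on the lever's axis of rotation, 45 mm above the counter, beside the middle of the handle. The handle's centre moves on a circle of 100 mm radius about it, in the stand's x-z plane: at -x and slightly up at rest, directly above this point at the highest lift
- lever_grip: Red handle of the cam lever: round bar 16 mm thick, 71 mm long along the stand's y, free all round, a 21 mm ball at its outer (-y) end; the 12 mm lever arm is 41 mm to +y of its centre. Origin mid-bar, 72 mm above the counter at rest. It turns with the lever. Best pinched from above, fingers closing along the stand's x; the bar may roll in the grip, so the hand need not tilt
- flask: loose amber glass flask, 400 g, 72 mm in diameter, 150 mm high, round, standing upright in a 6 mm high lip on the lift plate; cone shoulder from 85 to 112 mm up, then a straight neck 40 mm outside, 32 mm inside diameter. Origin at the centre of its underside, z up
- flask_mouth (a point): centre of the flask's mouth, at the rim's height, 150 mm above its underside, 200 mm above the counter at the start
- collar: Sprung steel collar plate 76 x 76 x 8 mm with a 51 mm hole round the flask's neck, on the stand's post. At rest its top is 170 mm above the counter, 30 mm below the flask's rim. The rising flask's shoulder meets it after about 9 mm and pushes it up about 7 mm. Origin at the centre of its underside
- stopper: Loose upright stopper, 60 g, 71 mm high: grey tapered plug 22 mm across at the foot, 29 mm at 24 mm up; then a blue flange 42 mm across, 5 mm thick; then a round blue knob 22 mm across, 42 mm high. Origin at the centre of its foot, z up. Grip the knob from above, 20 to 40 mm above the flange, so fingertips clear the flange. It starts hanging by its flange in the rest block
- stopper_flange (a point): centre of the underside of the stopper's flange, 24 mm above its foot; it meets the flask's mouth point when the stopper is home
- rest_block: fixed brown wooden block 70 x 70 x 35 mm with a 34 mm through hole in its middle, where the stopper waits (flange underside 35 mm above the counter). It is either on the right (-y) or on the left (+y) of the stand, changing places with the bean jar. Origin at the centre of its underside
- bean_jar: bystander, to be left where it is; origin at the centre of its underside. Clear glass jar with a steel cap, 72 mm in diameter, 85 mm high
- mug: bystander, to be left where it is; origin at the centre of its underside. White mug, 80 mm in diameter, 85 mm high, handle at its +y
- espresso_cup: bystander, to be left where it is; origin at the centre of its underside. Small blue cup, 62 mm in diameter, 55 mm high
- tamper: bystander, to be left where it is; origin at the centre of its underside. Dark steel coffee tamper, 58 mm in diameter, 85 mm high
- syrup_bottle: bystander, to be left where it is; origin at the centre of its underside. Green glass bottle with a black cap, 60 mm in diameter, 170 mm high
- pitcher: bystander, to be left where it is; origin at the centre of its underside. Steel milk pitcher, 84 mm in diameter, 95 mm high, handle at its +y
- spoon: bystander, to be left where it is: steel spoon lying on the counter, about 200 mm long, origin near its middle

How it is judged:
By the outcome, as a careful person would: the job done as asked, in the order asked, and still so for the second after the job is handed in, while the arm keeps its last pose, push and grip.
It also fails if it takes over 58 s, if anything falls off the work surface, if the arm or the gripper's body presses on something with over 40 N, if the wrist force passes 120 N, or if a joint passes its speed limit or range.

### The arm

A 7-joint arm with a two-finger parallel gripper is mounted at the origin on the work surface. World frame = base frame: x ahead of the robot, y to its left, z up, the work surface at z = 0. Lengths are in mm, angles in rad, forces in N, time in s.
With the tool pointing down it reaches from about 400 to 875 mm from the base axis. Payload 6.5 kg.
Tool frame: the origin (TCP) lies on the centre line of the jaws, within the pads' length; the fingertips stand 14 mm ahead of it and the grasp point (between the pads) lies 5 mm behind it; z points along the fingers, y is the direction in which the jaws open and shut (so a half turn about z gives the same grasp; the last joint's range is limited). The gripper opens to 88 mm and grips with 3 to 60 N. Pads are 18 mm wide; open, the fingers measure 123 mm over their backs; the gripper's body (75 mm by 187 mm) begins 45 mm behind the grasp point.
Start: joints at [1.241, 0.536, -0.004, 1.538, 0.003, 1.067, -0.071], TCP at [169.485, -627.507, 252.716] pointing down, gripper open.
Joint ranges: [-2.7, 2.7], [-0.37, 2.16], [-1.27, 1.26], [0.24, 2.4], [-1.31, 4.45], [0.19, 1.91], [-2.76, 2.76]. Speed limits (rad/s): [2.39, 2.39, 3.14, 3.14, 3.14, 3.14, 3.14].

### API

Orientations are given as a 3x3 rotation matrix whose columns are the frame's x, y, z axes.
In Python, from station import state, capture, hand_in gives the robot as it stands. The module is installed in compiled form; this text tells all that it offers.
- The arm moves only by the tool arm_command, never from a script. Its argument "plan" is a list of rows, each a list of 5 numbers: the finger opening in mm, from 0 to 88.1, then the shift along the world's x, y, z in mm, then the turn about the world's z in rad. A call has 1 to 10 rows; each row is the pose to reach, as a shift and turn from the pose commanded when the call began; what a row does not reach only later rows make up. A row lasts 1/12 s, in which the tool goes at most 41.7 mm and 7.16 degrees, less where a joint would pass 70% of its speed; a pose out of reach is approached as far as the arm can. A call with a gripper value outside its range is refused whole. The fingers move at their own pace and stop on an object; "force" is the grip in N (left out, the last holds). Time passes only in rows, so rows that repeat a pose let the fingers close. It gives the time, the measured TCP pose, the force and the opening at its end, in the units of the state.
- state(): the state, without advancing time (a new reading comes with each control period).
- capture(name): name is "scene" or "top"; returns a dict with "image" (384x512x3 uint8, blue, green, red), "depth" (384x512 float32, mm along the optical axis (not along the pixel's ray), 0 where there is no reading), "intrinsics" (3x3 intrinsics, pixels), "D" ([k1, k2, p1, p2, k3] as OpenCV has them; the pictures are not rectified), "world_to_cam" (4x4, takes a point from world to camera coordinates). Camera axes: x right, y down, z forward; pixel columns grow to the right and rows downward; lengths in mm; the calibration is good to about 2 mm. A picture is of the moment at which its call begins.
- hand_in(): hands the job in, once; it reports no verdict.
The state is a dict: "time": time; "joints": joint angles; "joint_velocities": joint speeds; "tau": joint torques, N m; "eef_pos": TCP position; "ee_rot": TCP orientation; "contact_force": force on the tool from outside, world axes, zero at the start; "wrist_torque": the same for the moment, N m; "grip_width": opening from 0.0 (shut) to 1.0 (fully open).
Only numpy, scipy, OpenCV 4.12 (cv2) and the standard library are available. Lean on these libraries where they do the work, as an engineer would, in place of code of your own. Each camera call takes 0.05 s, during which the arm holds its last target.

## Working session

There is one attempt and no reset: what is moved stays moved. The work goes in short steps, Python scripts to look and compute and a tool call to move; the robot and the scene stay as the last step left them, time stands still between calls to the robot, and variables do not carry over. Pictures are saved under pics/ and viewed, and the job is handed in when it is done.

Besides the shell and the picture viewer there is one more tool, called after "Emit:" in YAML: its name, and indented under it one key for each argument. arm_command: Moves the arm, as the interface text tells. Its arguments: {"type":"object","properties":{"plan":{"type":"array","items":{"type":"array","items":{"type":"number"}}},"force":{"type":"number"}},"required":["plan"]}

```bash
mkdir -p pics; python3 - <<'E'
from station import state,capture
import cv2,numpy as np,pickle
s=state();print(s)
for n in("scene","top"):
    c=capture(n);pickle.dump(c,open(n+"0.pkl","wb"));cv2.imwrite(f"pics/{n}0.png",c["image"])
    print(n,c["intrinsics"],c["D"],c["world_to_cam"])
E
```

```text
{'time': 0.0, 'joints': array([ 1.24076711,  0.53716393, -0.00446386,  1.53882074,  0.00257028,
        1.06730319, -0.07120981]), 'joint_velocities': array([ 7.71149238e-05,  2.47495048e-03,  1.49563376e-03, -1.22167163e-03,
        1.24128099e-04, -5.65125190e-04, -2.21308870e-04]), 'tau': array([-2.84247499e-04, -5.70998669e+01,  9.90666635e-01, -2.51607531e+01,
       -5.61547873e-02,  1.78999890e-02,  1.35652385e-04]), 'eef_pos': array([ 169.36681719, -626.95572377,  251.86068419]), 'ee_rot': array([[ 9.65380371e-01,  2.60845675e-01, -5.22592742e-04],
       [ 2.60846185e-01, -9.65379037e-01,  1.60689942e-03],
       [-8.53473140e-05, -1.68758548e-03, -9.99998572e-01]]), 'contact_force': array([-0.55583009, -0.72236136, -0.0355486 ]), 'wrist_torque': array([ 0.02572806, -0.0653474 , -0.0077783 ]), 'grip_width': 0.9998957254870953}
scene [[363.22888579   0.         262.20599868]
 [  0.         363.22888579 191.53971459]
 [  0.           0.           1.        ]] [-0.06837821  0.          0.          0.          0.        ] [[ 8.39843459e-01  5.42733428e-01  1.01681077e-02 -4.74482818e+02]
 [ 3.92926849e-01 -5.94890447e-01 -7.01223109e-01 -1.33572246e+02]
 [-3.74528312e-01  5.92912963e-01 -7.12869386e-01  1.50726090e+03]
 [ 0.00000000e+00  0.00000000e+00  0.00000000e+00  1.00000000e+00]]
top [[440.94544792   0.         251.21918623]
 [  0.         440.94544792 186.94691126]
 [  0.           0.           1.        ]] [-0.01067956  0.          0.          0.          0.        ] [[-9.64513671e-02 -9.95336072e-01 -1.79949054e-03  4.33671489e+01]
 [-9.74703902e-01  9.48179476e-02 -2.02390365e-01  5.86785763e+02]
 [ 2.01617055e-01 -1.77668570e-02 -9.79303274e-01  1.42161710e+03]
 [ 0.00000000e+00  0.00000000e+00  0.00000000e+00  1.00000000e+00]]
```

View pics/scene0.png

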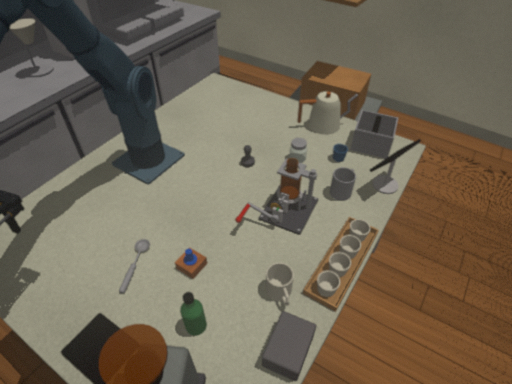

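View pics/top0.png

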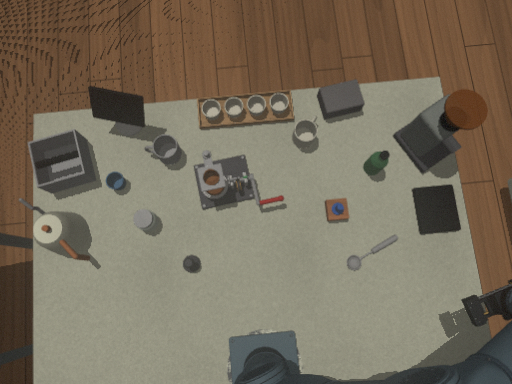

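The scene view shows the stand at about (290,205), the red handle at (243,213) and the block with the stopper at (190,260). In the top view the stand is at (224,182), the red handle at (272,202), the block at (337,210) and the flask mouth at about (211,178). Next I measure them in enlarged crops.

```bash
cat > h.py <<'E'
import cv2,numpy as np,pickle
def ray(c,uv):
    K,D,T=c["intrinsics"],np.array(c["D"]),c["world_to_cam"]
    p=cv2.undistortPoints(np.array([[uv]],float),K,D)[0,0]
    R,t=T[:3,:3],T[:3,3]
    return -R.T@t, R.T@np.array([p[0],p[1],1])
def onz(c,uv,z):
    o,d=ray(c,uv); return o+d*(z-o[2])/d[2]
def proj(c,P):
    T=c["world_to_cam"]; r,_=cv2.Rodrigues(T[:3,:3])
    return cv2.projectPoints(np.array(P,float).reshape(-1,1,3),r,T[:3,3],c["intrinsics"],np.array(c["D"]))[0][:,0]
def tri(c1,u1,c2,u2):
    o1,d1=ray(c1,u1);o2,d2=ray(c2,u2)
    s=np.linalg.lstsq(np.c_[d1,-d2],o2-o1,rcond=None)[0]
    a=o1+d1*s[0];b=o2+d2*s[1]; return (a+b)/2,np.linalg.norm(a-b)
def blobs(c,lo,hi,mn=15,roi=None):
    h=cv2.cvtColor(c["image"],cv2.COLOR_BGR2HSV)
    m=cv2.inRange(h,np.array(lo),np.array(hi))
    if roi: 
        k=np.zeros_like(m);x0,y0,x1,y1=roi;k[y0:y1,x0:x1]=1;m*=k
    n,l,s,ce=cv2.connectedComponentsWithStats(m)
    return [(s[i].tolist(),ce[i].round(2).tolist(),l==i) for i in range(1,n) if s[i][4]>=mn]
def load(n): return pickle.load(open(n,"rb"))
E
python3 - <<'E'
from h import *
s,t=load("scene0.pkl"),load("top0.pkl")
for n,c,b in(("s",s,(225,140,325,240)),("s2",s,(160,235,220,285)),("t",t,(185,135,300,225)),("t2",t,(315,190,360,230))):
    x0,y0,x1,y1=b;k=min(800//(x1-x0),600//(y1-y0));cv2.imwrite(f"pics/z_{n}.png",cv2.resize(c["image"][y0:y1,x0:x1],None,fx=k,fy=k,interpolation=cv2.INTER_CUBIC));print(n,k)
for n,c in(("s",s),("t",t)):
    for nm,lo,hi in(("red",(0,190,120),(5,255,255)),("red2",(172,150,100),(180,255,255)),("blue",(108,120,60),(128,255,255)),("green",(45,120,60),(80,255,255))):
        for b in blobs(c,lo,hi,4): print(n,nm,b[:2])
E
```

```text
s 6
s2 12
t 6
t2 15
s red ([240, 205, 9, 11, 19], [244.11, 210.05])
s red ([237, 217, 4, 3, 5], [238.6, 217.8])
s blue ([185, 249, 12, 16, 89], [190.38, 257.35])
t blue ([332, 204, 11, 10, 47], [336.68, 207.62])
```

```bash
ls -la pics
```

```text
total 1652
drwxr-xr-x 2 agent agent   4096 Dec  6 11:30 .
drwxr-xr-x 3 agent agent   4096 Dec  6 11:30 ..
-rw-r--r-- 1 agent agent 303328 Dec  6 11:30 scene0.png
-rw-r--r-- 1 agent agent 314981 Dec  6 11:30 top0.png
-rw-r--r-- 1 agent agent 304112 Dec  6 11:30 z_s.png
-rw-r--r-- 1 agent agent 240279 Dec  6 11:30 z_s2.png
-rw-r--r-- 1 agent agent 294343 Dec  6 11:30 z_t.png
-rw-r--r-- 1 agent agent 214245 Dec  6 11:30 z_t2.png
```

View pics/z_s.png

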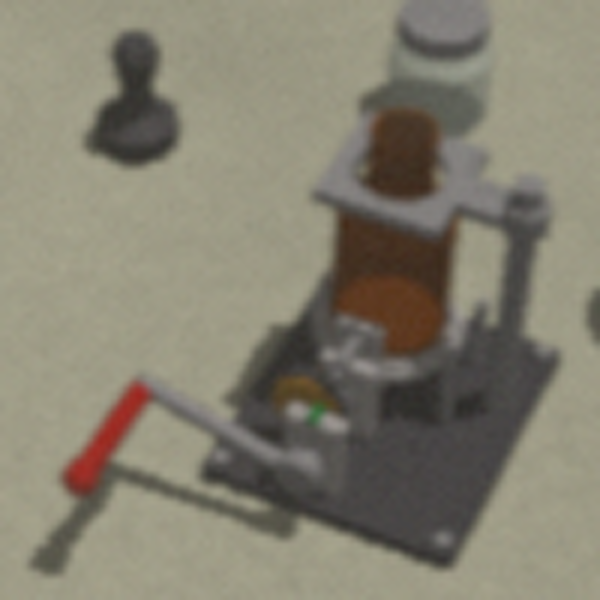

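View pics/z_s2.png

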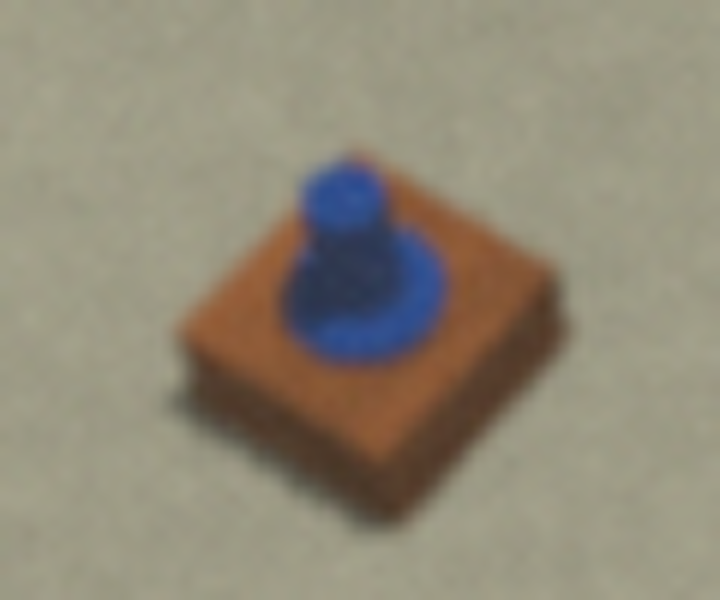

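View pics/z_t.png

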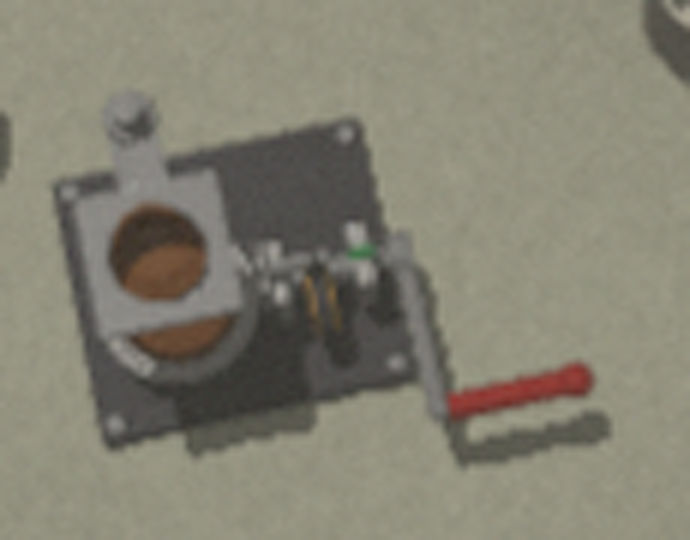

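View pics/z_t2.png

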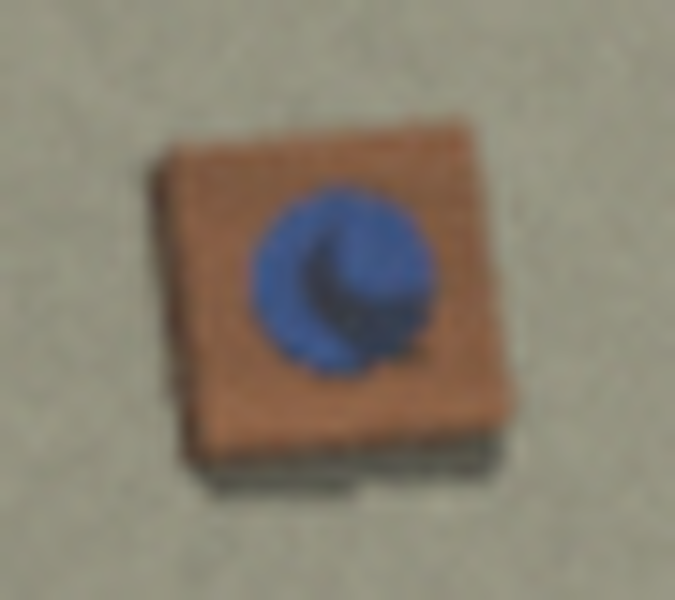

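The crops are clear. In the top view: flask neck visible in the collar hole, base corners with screws, handle from (259,203) to (283,198). Measuring now by masks and rays.

```bash
python3 - <<'E'
from h import *
s,t=load("scene0.pkl"),load("top0.pkl")
f=lambda x0,y0,k,u,v:(x0+(u+.5)/k-.5,y0+(v+.5)/k-.5)
# eyeballed points
def rep(n,c,uv,z): print(n,np.round(uv,1),onz(c,uv,z).round(1))
S=lambda u,v:f(225,140,6,u,v);S2=lambda u,v:f(160,235,12,u,v);T=lambda u,v:f(185,135,6,u,v);T2=lambda u,v:f(315,190,15,u,v)
rep("flange T z40",t,T2(343,281),40);rep("flange S z40",s,S2(365,293),40)
rep("knobtop T z82",t,T2(392,258),82);rep("knobtop S z82",s,S2(344,198),82)
bt=[T2(175,150),T2(470,123),T2(508,415),T2(205,452)]
bs=[S2(357,155),S2(557,270),S2(378,462),S2(182,335)]
for n,c,b in(("bT",t,bt),("bS",s,bs)):
    P=np.array([onz(c,u,35) for u in b]);print(n,P.mean(0).round(1),P[:,:2].round(0).tolist())
scr=[T(68,191),T(347,133),T(398,363),T(116,425)]
P=np.array([onz(t,u,14) for u in scr]);print("screws",P.mean(0),P[:,:2].round(0).tolist())
e=P[1]-P[0];e2=P[2]-P[3];e3=P[0]-P[3];e4=P[1]-P[2]
print("yaw",[np.arctan2(-(v)[1],-v[0])-0 for v in()],np.degrees([np.arctan2(v[0],-v[1]) for v in(e,e2)]),np.degrees([np.arctan2(v[1],v[0]) for v in(e3,e4)]))
rep("post T 190",t,T(130,116),190)
rep("rim S",s,S(404,122),200)
cT=[T(77,203),T(217,172),T(243,310),T(103,335)];P=np.array([onz(t,u,170) for u in cT]);print("collar",P.mean(0),P[:,:2].round(0).tolist())
cS=[S(363,130),S(483,155),S(440,230),S(317,192)];P=np.array([onz(s,u,170) for u in cS]);print("collarS",P.mean(0),P[:,:2].round(0).tolist())
rep("green T",t,T(362,251),70);rep("green S",s,S(317,413),70)
for a,b,n in((T(450,406),S(143,388),"inner"),(T(578,379),S(80,480),"ball")):
    print(n,tri(t,a,s,b)); rep(n+"T",t,a,72); rep(n+"S",s,b,72)
# depth checks
for n,c,uv in(("knob T",t,T2(392,258)),("flask",t,T(160,270)),("blk",t,T2(470,400)),("cnt",t,(300,260))):
    u,v=np.round(uv).astype(int);d=c["depth"][v,u];o,r=ray(c,(u,v));print(n,d,(o+r*d).round(1))
E
```

```text
flange T z40 [337.4 208.3] [ 491.1 -296.2   40. ]
flange S z40 [190. 259.] [ 490.9 -298.1   40. ]
knobtop T z82 [340.7 206.7] [ 489.4 -298.7   82. ]
knobtop S z82 [188.2 251. ] [ 491.2 -297.8   82. ]
bT [ 491.1 -296.3   35. ] [[525.0, -263.0], [525.0, -331.0], [458.0, -330.0], [456.0, -261.0]]
bS [ 491.1 -297.8   35. ] [[458.0, -264.0], [525.0, -263.0], [524.0, -333.0], [457.0, -332.0]]
screws [629.08531911  80.11600839  14.        ] [[690.0, 171.0], [709.0, 6.0], [569.0, -11.0], [549.0, 154.0]]
yaw [] [6.59381916 7.05519492] [7.11444582 6.7689162 ]
post T 190 [206.2 153.9] [679.4 117.8 190. ]
rim S [291.9 159.9] [605.1 116.2 200. ]
collar [609.15468298 109.55842295 170.        ] [[641.0, 151.0], [651.0, 76.0], [576.0, 69.0], [570.0, 142.0]]
collarS [610.90376782 106.39732376 170.        ] [[573.0, 129.0], [641.0, 148.0], [651.0, 80.0], [579.0, 69.0]]
green T [244.9 176.4] [624.1   4.2  70. ]
green S [277.4 208.4] [620.9   7.   70. ]
inner (array([531.12308296, -35.63888025,  75.76824284]), np.float64(0.34498364046681773))
innerT [259.6 202.2] [531.6 -35.9  72. ]
innerS [248.4 204.2] [529.2 -32.7  72. ]
ball (array([ 539.49688904, -107.98722414,   72.45249709]), np.float64(0.6877589319866868))
ballT [280.9 197.8] [ 539.8 -107.8   72. ]
ballS [237.9 219.6] [ 539.  -107.9   72. ]
knob T 1441.6199 [ 487.9 -298.9   85.4]
flask 1342.1713 [592.5 108.8 201.1]
blk 1487.1255 [ 462.9 -322.7   34.3]
cnt 1487.102 [ 333.2 -154.1    4.5]
```

Two views agree within about 2 mm: stopper ≈ (491,−297), stand yaw ≈ 0.12 rad. The flask mouth needs a finer fix.

```bash
python3 - <<'E'
from h import *
s,t=load("scene0.pkl"),load("top0.pkl")
for n,c,b in(("s",s,(278,150,308,190)),("t",t,(195,160,230,200))):
    x0,y0,x1,y1=b;cv2.imwrite(f"pics/m_{n}.png",cv2.resize(c["image"][y0:y1,x0:x1],None,fx=15,fy=15,interpolation=cv2.INTER_CUBIC))
    P=[];
    for v in range(y0,y1):
        for u in range(x0,x1):
            d=c["depth"][v,u]
            if d>0:
                o,r=ray(c,(u,v));P.append(np.r_[o+r*d,u,v])
    P=np.array(P)
    for lo,hi in((185,210),(192,208)):
        q=P[(P[:,2]>lo)&(P[:,2]<hi)];
        if n=="t": q=q[q[:,0]<650]
        print(n,lo,len(q),q.mean(0).round(1),q.min(0).round(0),q.max(0).round(0))
    h=cv2.cvtColor(c["image"],cv2.COLOR_BGR2HSV)[y0:y1,x0:x1]
    m=cv2.inRange(h,np.array([0,90,20]),np.array([20,255,255]))
    for r in m[::1]: print("".join("#" if x else "." for x in r))
E
```

```text
s 185 99 [611.1 108.4 194.9 292.2 163. ] [592.  88. 185. 287. 158.] [631. 130. 204. 298. 169.]
s 192 66 [611.4 109.2 198.  292.5 162.2] [592.  88. 193. 287. 158.] [630. 130. 204. 298. 167.]
..............................
..............................
..............................
..............................
..............................
..............................
..............................
..............................
...........######.............
..........#########...........
.........###########..........
.........###########..........
.........###########..........
.........###########..........
.........##########...........
.........##########...........
.........##########...........
.........##########...........
.........##########...........
.........##########...........
........###########...........
..........#########...........
.............####.............
..............................
..............................
..............................
....###.......................
....######............#.......
....#########.........#.......
....#######
[... 1259 characters left out ...]
#####...........
..........#############............
...........###########.............
............#########..............
..............#####................
...................................
...................................
...................................
........................####.......
.....................#######.......
................###########........
............##############.........
.............############..........
...............########............
.................###...............
...................................
...................................
...................................
...................................
...................................
```

View pics/m_t.png

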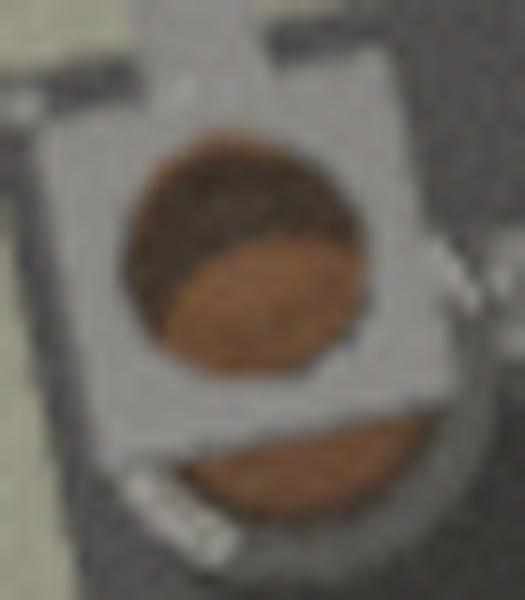

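View pics/m_s.png

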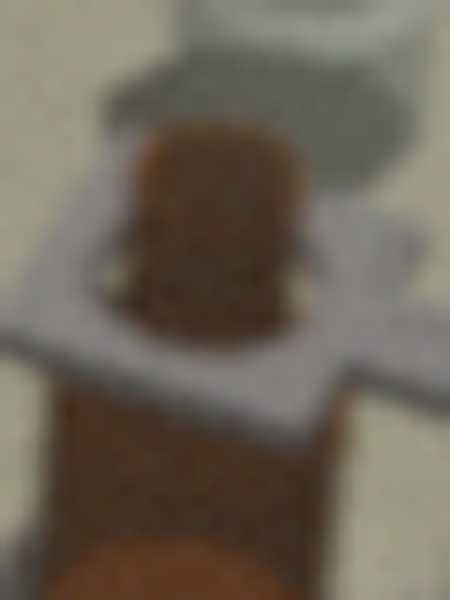

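Mouth ≈ (611,109.5): the depth rim spans 40 mm in both views, and the handle geometry is consistent with it. The stopper comes first, turning the jaws onto the stand's x on the way.

Emit:
arm_command:
  plan:
    - [88, 161, 165, 0, 0.71]
    - [88, 321.5, 330, -60, 1.427]
    - [88, 321.5, 330, -60, 1.427]
    - [88, 321.5, 330, -60, 1.427]
    - [88, 321.5, 330, -60, 1.427]
    - [88, 321.5, 330, -60, 1.427]
    - [88, 321.5, 330, -60, 1.427]
    - [88, 321.5, 330, -60, 1.427]
    - [88, 321.5, 330, -60, 1.427]
    - [88, 321.5, 330, -60, 1.427]

```text
time: 0.93
eef_pos: [458.4, -330.1, 199.2]
ee_rot: [[0.051, 0.999, -0.0], [0.999, -0.051, 0.0], [0.0, -0.0, -1.0]]
contact_force: [1.2, -0.2, -0.1]
grip_width: 0.999
```

Emit:
arm_command:
  plan:
    - [88, 0, 0, 0, 0]
    - [88, 0, 0, 0, 0]
    - [88, 0, 0, 0, 0]

```text
time: 1.18
eef_pos: [456.9, -332.2, 199.2]
ee_rot: [[0.058, 0.998, -0.001], [0.998, -0.058, -0.0], [-0.0, -0.001, -1.0]]
contact_force: [-0.6, -1.4, -0.1]
grip_width: 0.999
```

Emit:
arm_command:
  plan:
    - [88, 17, 18, -25, 0.09]
    - [88, 34, 35, -50, 0.178]
    - [88, 34, 35, -75, 0.178]
    - [88, 34, 35, -95, 0.178]
    - [88, 34, 35, -95, 0.178]
    - [88, 34, 35, -95, 0.178]
    - [88, 34, 35, -95, 0.178]

```text
time: 1.77
eef_pos: [491.5, -298.4, 105.7]
ee_rot: [[-0.118, 0.993, 0.001], [0.993, 0.118, -0.001], [-0.001, 0.001, -1.0]]
contact_force: [-0.4, -1.0, 0.1]
grip_width: 0.996
```

```bash
python3 - <<'E'
from h import *
from station import state,capture
c=capture("scene");x0,y0,x1,y1=140,190,240,290
cv2.imwrite("pics/a1.png",cv2.resize(c["image"][y0:y1,x0:x1],None,fx=6,fy=6,interpolation=cv2.INTER_CUBIC));print(state())
E
```

```text
{'time': 1.8167, 'joints': array([ 0.74448148,  0.6379314 , -0.37311855,  1.8235649 ,  0.32947138,
        0.73888914,  0.31163016]), 'joint_velocities': array([-0.00175124, -0.00671681, -0.00649291,  0.00024711,  0.00081603,
       -0.00390935, -0.00073233]), 'tau': array([ 2.65179209e-03, -5.32719970e+01, -4.71848935e+00, -1.79392344e+01,
       -3.50395124e-02,  6.71222107e-02,  1.82002659e-03]), 'eef_pos': array([ 491.90278793, -298.33511344,  106.11206379]), 'ee_rot': array([[-0.11860514,  0.99293997,  0.00174308],
       [ 0.99293962,  0.11860815, -0.00173846],
       [-0.00193293,  0.00152458, -0.99999697]]), 'contact_force': array([-0.57885083, -0.22452062, -0.24534877]), 'wrist_torque': array([-0.03266282, -0.11262046,  0.01939583]), 'grip_width': 0.9953964021659677}
```

View pics/a1.png

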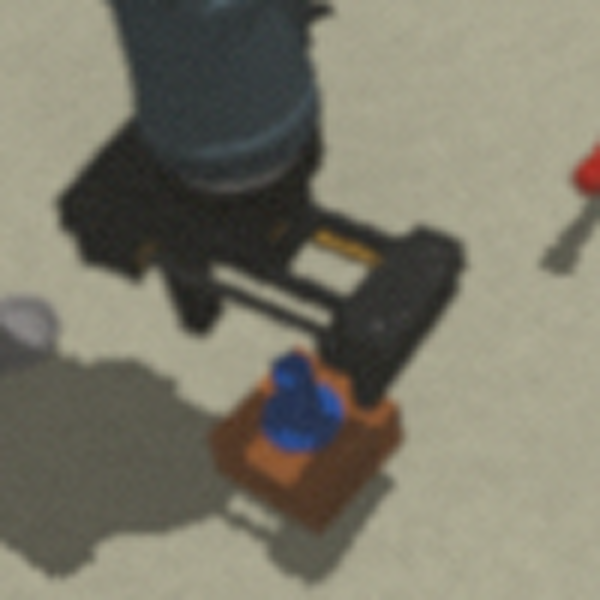

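The open fingers straddle the stopper. Lower 40 mm and close.

Emit:
arm_command:
  plan:
    - [88, -0.5, 1, -20, 0]
    - [88, -0.5, 1, -40, 0]
    - [88, -0.5, 1, -40, 0]
    - [10, -0.5, 1, -40, 0]
    - [10, -0.5, 1, -40, 0]
    - [10, -0.5, 1, -40, 0]
    - [10, -0.5, 1, -40, 0]
    - [10, -0.5, 1, -40, 0]
    - [10, -0.5, 1, -40, 0]
    - [10, -0.5, 1, -40, 0]
  force: 25

```text
time: 2.65
eef_pos: [491.2, -295.8, 64.8]
ee_rot: [[-0.121, 0.993, 0.0], [0.993, 0.121, -0.0], [-0.0, 0.0, -1.0]]
contact_force: [0.2, 0.5, -0.3]
grip_width: 0.492
```

Emit:
arm_command:
  plan:
    - [10, 0, 0, 0, 0]
    - [10, 0, 0, 0, 0]
    - [10, 0, 0, 0, 0]
    - [10, 0, 0, 0, 0]

```text
time: 2.98
eef_pos: [491.1, -295.7, 64.5]
ee_rot: [[-0.121, 0.993, -0.0], [0.993, 0.121, 0.0], [0.0, -0.0, -1.0]]
contact_force: [-0.6, 0.5, 0.6]
grip_width: 0.239
```

Gripped (opening 21 mm matches the knob). Lift.

Emit:
arm_command:
  plan:
    - [10, 0, 0, 20, 0]
    - [10, 0, 0, 50, 0]
    - [10, 0, 0, 85, 0]
    - [10, 0, 0, 120, 0]
    - [10, 0, 0, 155, 0]
    - [10, 0, 0, 190, 0]
    - [10, 0, 0, 215, 0]
    - [10, 0, 0, 215, 0]
    - [10, 0, 0, 215, 0]

```text
time: 3.73
eef_pos: [491.6, -296.1, 280.8]
ee_rot: [[-0.121, 0.993, 0.002], [0.993, 0.121, -0.002], [-0.002, 0.002, -1.0]]
contact_force: [-0.6, 1.0, -0.8]
grip_width: 0.239
```

```bash
python3 - <<'E'
from h import *
from station import state,capture
c=capture("scene");x0,y0,x1,y1=150,160,250,260
cv2.imwrite("pics/a2.png",cv2.resize(c["image"][y0:y1,x0:x1],None,fx=6,fy=6,interpolation=cv2.INTER_CUBIC));s=state();print(s["eef_pos"],s["grip_width"],s["contact_force"])
E
```

```text
[ 490.75867633 -295.72409357  279.2164213 ] 0.23789714208515741 [-0.17966159 -0.37362877 -0.51669843]
```

View pics/a2.png

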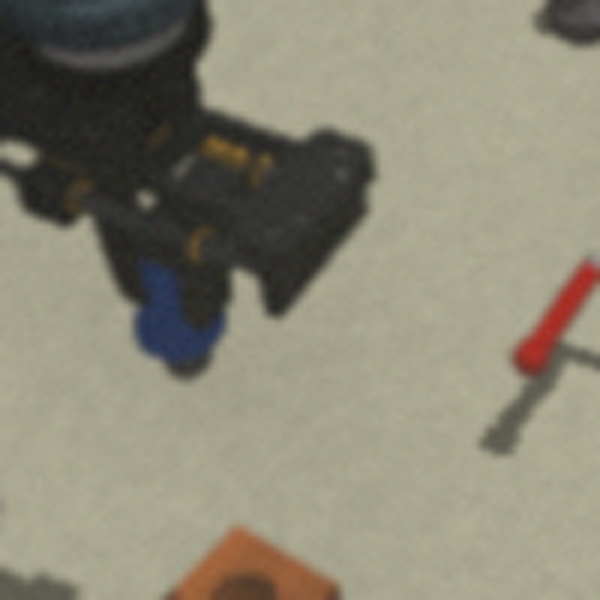

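The stopper hangs upright in the jaws and the block is empty. Move over the flask mouth.

Emit:
arm_command:
  plan:
    - [10, 6, 20, 0, 0]
    - [10, 15, 50, 0, 0]
    - [10, 24, 80, 0, 0]
    - [10, 33, 110, 0, 0]
    - [10, 42, 140, 0, 0]
    - [10, 51, 170, 0, 0]
    - [10, 60, 200, 0, 0]
    - [10, 69, 230, 0, 0]
    - [10, 78, 260, 0, 0]
    - [10, 87, 290, 0, 0]

```text
time: 4.62
eef_pos: [577.2, -4.4, 277.4]
ee_rot: [[-0.121, 0.993, -0.004], [0.993, 0.121, 0.0], [0.0, -0.004, -1.0]]
contact_force: [-0.3, -0.6, -0.1]
grip_width: 0.236
```

Emit:
arm_command:
  plan:
    - [10, 9, 30, 0, 0]
    - [10, 18, 60, 0, 0]
    - [10, 25, 85, 0, 0]
    - [10, 30, 105, 0, 0]
    - [10, 33, 115.5, 0, 0]
    - [10, 33, 115.5, 0, 0]
    - [10, 33, 115.5, 0, 0]
    - [10, 33, 115.5, 0, 0]
    - [10, 33, 115.5, 0, 0]

```text
time: 5.37
eef_pos: [611.0, 107.4, 279.2]
ee_rot: [[-0.118, 0.993, -0.001], [0.993, 0.118, -0.001], [-0.001, -0.001, -1.0]]
contact_force: [0.1, -0.1, 0.2]
grip_width: 0.243
```

```bash
cat > look.py <<'E'
import sys
from h import *
from station import state,capture
tag=sys.argv[1]
s=state();print(s["time"],s["eef_pos"].round(1),s["grip_width"],s["contact_force"].round(1))
for n,b in(("scene",(225,120,325,220)),("top",(170,110,300,210))):
    c=capture(n);pickle.dump(c,open(f"{n}_{tag}.pkl","wb"));x0,y0,x1,y1=b
    cv2.imwrite(f"pics/{tag}_{n}.png",cv2.resize(c["image"][y0:y1,x0:x1],None,fx=6,fy=6,interpolation=cv2.INTER_CUBIC))
E
python3 look.py b1
```

```text
5.3667 [611.  107.4 279.2] 0.2431801493675138 [ 0.1 -0.1  0.2]
```

View pics/b1_scene.png

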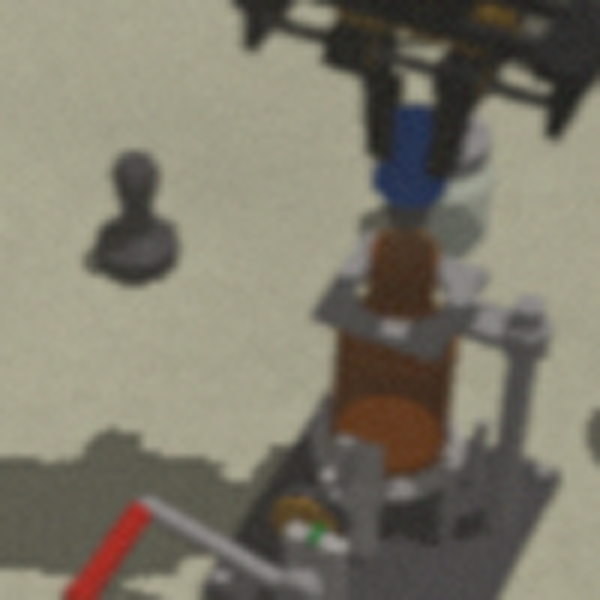

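View pics/b1_top.png

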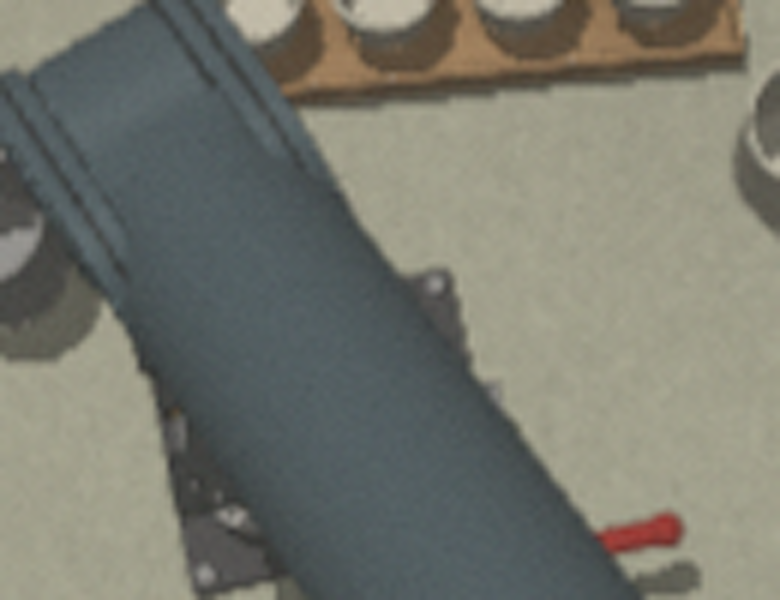

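```bash
python3 - <<'E'
from h import *
from station import state
s=state();print(s["eef_pos"])
c=load("scene_b1.pkl");x,y,z=s["eef_pos"]
g=lambda P:((proj(c,P)-[225,120]+.5)*6-.5).round(0).tolist()
print("flange under,foot pred",g([[x,y,z-30],[x,y,z-54]]),"mouth",g([[611,109.5,200]]))
print("rim sides",g([[611+20*.838,109.5+20*.546,200],[611-20*.838,109.5-20*.546,200]]))
print("flange sides",g([[x+21*.838,y+21*.546,z-28],[x-21*.838,y-21*.546,z-28]]))
h=cv2.cvtColor(c["image"],cv2.COLOR_BGR2HSV)
for v in range(146,176):print(v,"".join("B" if 100<p[0]<130 and p[1]>110 else ("A" if p[0]<20 and p[1]>90 else ".") for p in h[v,275:310]))
E
```

```text
[611.12864615 108.08530947 279.51859656]
flange under,foot pred [[413.0, 184.0], [409.0, 218.0]] mouth [[407.0, 252.0]]
rim sides [[443.0, 253.0], [371.0, 252.0]]
flange sides [[452.0, 181.0], [374.0, 181.0]]
146 ................BBBBB..............
147 ...............BBBBBB..............
148 ..............BBBBBBB..............
149 .............BBBBBBBB..............
150 .............BBBBBBBBBB............
151 ..............BBBBBBBBB............
152 ...............BBBBBBBB............
153 ................BBBBB..............
154 ...................................
155 ...................................
156 ...................................
157 ...................................
158 ...............AAA.A...............
159 .............AAAAAAAA..............
160 .............AAAAAAAAA.............
161 ............AAAAAAAAAAA............
162 ............AAAAAAAAAAA............
163 ............AAAAAAAAAAA............
164 ............AAAAAAAAAA.............
165 ............AAAAAAAAAA.............
166 ............AAAAAAAAAA.............
167 ............AAAAAAAAAA.............
168 ............AAAAAAAAAA.............
169 ...........AAAAAAAAAAA.............
170 ...........AAAAAAAAAAA.............
171 ............AAAAAAAAAA.............
172 ................AAAAA..............
173 ...................................
174 ...................................
175 ...................................
```

In the scene view the flange (blue, columns ~287–297, rows 146–153) sits about 2 mm left of the neck axis once projected down to the rim. That agrees with the hand's y reading, so I shift +0.5 x and +2.5 y and descend.

Emit:
arm_command:
  plan:
    - [10, 0.5, 2.5, 0, 0]
    - [10, 0.5, 2.5, -8, 0]
    - [10, 0.5, 2.5, -16, 0]
    - [10, 0.5, 2.5, -22, 0]
    - [10, 0.5, 2.5, -26, 0]
    - [10, 0.5, 2.5, -30, 0]
    - [10, 0.5, 2.5, -34, 0]
    - [10, 0.5, 2.5, -38, 0]
    - [10, 0.5, 2.5, -38, 0]

```text
time: 6.22
eef_pos: [611.2, 112.1, 240.6]
ee_rot: [[-0.121, 0.993, -0.001], [0.993, 0.121, -0.0], [-0.0, -0.001, -1.0]]
contact_force: [-0.1, -0.5, -0.6]
grip_width: 0.238
```

```bash
python3 look.py b2
```

```text
6.2167 [611.2 112.1 240.6] 0.23827331777392097 [-0.1 -0.5 -0.6]
```

View pics/b2_scene.png

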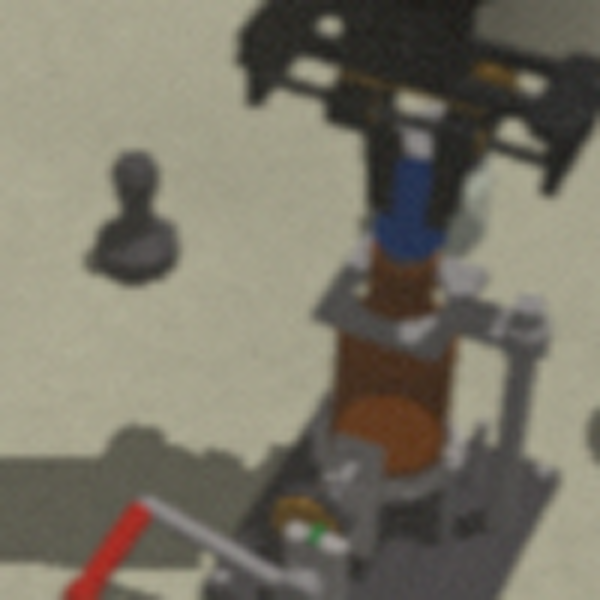

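The stopper is inside the neck: the flange at crop (408,245) is centred on the neck and there is no contact force. I keep descending in small steps.

Emit:
arm_command:
  plan:
    - [10, 0, 0, -2, 0]
    - [10, 0, 0, -4, 0]
    - [10, 0, 0, -6, 0]
    - [10, 0, 0, -8, 0]
    - [10, 0, 0, -8, 0]
    - [10, 0, 0, -8, 0]

```text
time: 6.82
eef_pos: [611.5, 112.2, 233.4]
ee_rot: [[-0.121, 0.993, -0.0], [0.993, 0.121, -0.0], [-0.0, -0.0, -1.0]]
contact_force: [-0.1, 0.6, -0.6]
grip_width: 0.243
```

Emit:
arm_command:
  plan:
    - [10, 0, 0, -1, 0]
    - [10, 0, 0, -2, 0]
    - [10, 0, 0, -3, 0]
    - [10, 0, 0, -4, 0]
    - [10, 0, 0, -4, 0]
    - [10, 0, 0, -4, 0]

```text
time: 7.32
eef_pos: [611.4, 112.2, 229.4]
ee_rot: [[-0.121, 0.993, -0.0], [0.993, 0.121, -0.0], [-0.0, -0.0, -1.0]]
contact_force: [-1.1, -0.4, -1.0]
grip_width: 0.242
```

Emit:
arm_command:
  plan:
    - [10, 0, 0, -1, 0]
    - [10, 0, 0, -2, 0]
    - [10, 0, 0, -2, 0]
    - [10, 0, 0, -2, 0]
    - [10, 0, 0, -2, 0]

```text
time: 7.73
eef_pos: [612.1, 112.6, 229.0]
ee_rot: [[-0.121, 0.993, 0.002], [0.993, 0.121, 0.0], [0.0, 0.002, -1.0]]
contact_force: [-3.1, -0.8, 7.9]
grip_width: 0.236
```

Emit:
arm_command:
  plan:
    - [10, 0, 0, -1, 0]
    - [10, 0, 0, -2, 0]
    - [10, 0, 0, -2, 0]
    - [10, 0, 0, -2, 0]
    - [10, 0, 0, -2, 0]

```text
time: 8.15
eef_pos: [612.8, 113.0, 228.7]
ee_rot: [[-0.121, 0.993, 0.004], [0.993, 0.121, 0.001], [0.0, 0.004, -1.0]]
contact_force: [-4.7, -1.3, 17.7]
grip_width: 0.24
```

```bash
python3 look.py b3
```

```text
8.15 [612.8 113.  228.7] 0.23989958261799016 [-4.7 -1.3 17.7]
```

View pics/b3_scene.png

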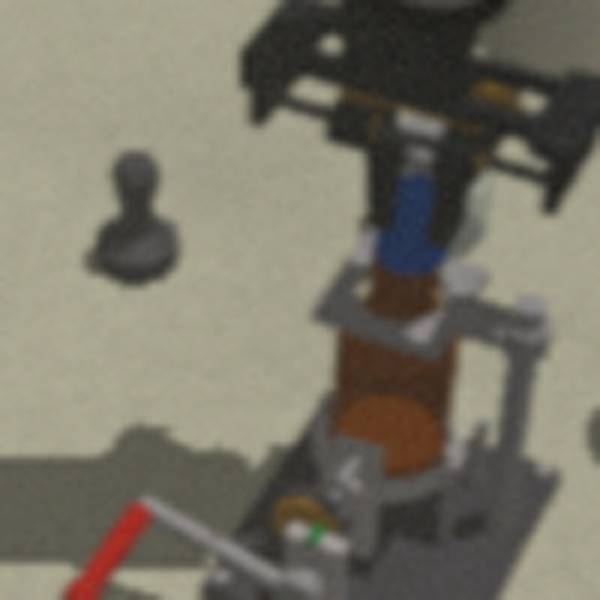

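Stiff contact at the predicted height: TCP at 228.7–229 against 229.6 expected, with 18 N of push. The flange looks seated. I relieve the push and open.

Emit:
arm_command:
  plan:
    - [10, 0, 0, 1.5, 0]
    - [10, 0, 0, 3, 0]
    - [10, 0, 0, 3, 0]
    - [10, 0, 0, 3, 0]
    - [60, 0, 0, 3, 0]
    - [60, 0, 0, 3, 0]
    - [60, 0, 0, 3, 0]
    - [60, 0, 0, 3, 0]
    - [60, 0, 0, 3, 0]
    - [60, 0, 0, 3, 0]

```text
time: 9.08
eef_pos: [611.6, 112.2, 228.4]
ee_rot: [[-0.121, 0.993, -0.0], [0.993, 0.121, -0.0], [-0.0, -0.0, -1.0]]
contact_force: [0.1, 0.3, -0.2]
grip_width: 0.665
```

Emit:
arm_command:
  plan:
    - [60, 0, 0, 0, 0]
    - [60, 0, 0, 20, 0]
    - [60, 0, 0, 45, 0]
    - [60, 0, 0, 70, 0]
    - [60, 0, 0, 70, 0]
    - [60, 0, 0, 70, 0]

```text
time: 9.58
eef_pos: [612.3, 112.5, 299.9]
ee_rot: [[-0.121, 0.993, 0.003], [0.993, 0.121, 0.0], [0.0, 0.003, -1.0]]
contact_force: [-0.2, 0.3, -0.0]
grip_width: 0.682
```

```bash
python3 look.py b4
```

```text
9.5833 [612.3 112.5 299.9] 0.6816169347242096 [-0.2  0.3 -0. ]
```

View pics/b4_scene.png

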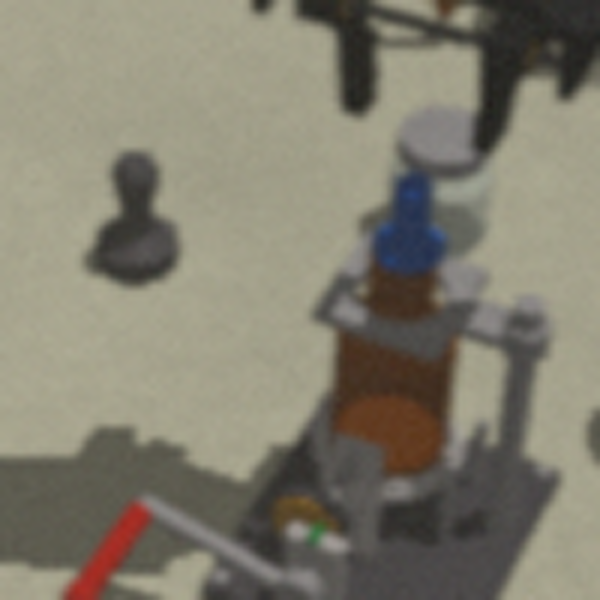

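The stopper sits upright and flush on the rim, hand clear, flask unmoved. On to the lever.

Emit:
arm_command:
  plan:
    - [88, -15, -35, 0, 0]
    - [88, -30, -70, 0, 0]
    - [88, -45, -108, 0, 0]
    - [88, -60, -146, 0, 0]
    - [88, -76.5, -184, 0, 0]
    - [88, -76.5, -184, -40, 0]
    - [88, -76.5, -184, -80, 0]
    - [88, -76.5, -184, -120, 0]
    - [88, -76.5, -184, -160, 0]
    - [88, -76.5, -184, -170, 0]

```text
time: 10.52
eef_pos: [530.1, -71.8, 122.2]
ee_rot: [[-0.121, 0.993, -0.011], [0.993, 0.121, 0.001], [0.003, -0.011, -1.0]]
contact_force: [-2.3, 0.1, 0.5]
grip_width: 0.999
```

Emit:
arm_command:
  plan:
    - [88, 0, 0, 0, 0]
    - [88, 0, 0, 0, 0]

```text
time: 10.68
eef_pos: [535.3, -71.5, 129.0]
ee_rot: [[-0.121, 0.993, -0.0], [0.993, 0.121, 0.0], [0.0, -0.0, -1.0]]
contact_force: [-0.4, -0.7, -0.7]
grip_width: 0.996
```

```bash
python3 look.py c1; python3 - <<'E'
from h import *
s=load("scene_c1.pkl");t=load("top_c1.pkl")
x0,y0=205,150
cv2.imwrite("pics/c1_s.png",cv2.resize(s["image"][150:250,205:305],None,fx=6,fy=6,interpolation=cv2.INTER_CUBIC))
E
```

```text
10.6833 [535.3 -71.5 129. ] 0.9955787896948018 [-0.4 -0.7 -0.7]
```

View pics/c1_s.png

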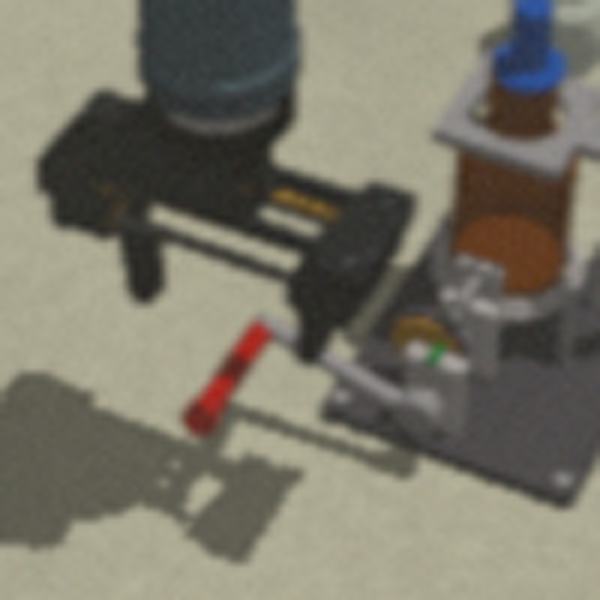

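View pics/c1_top.png

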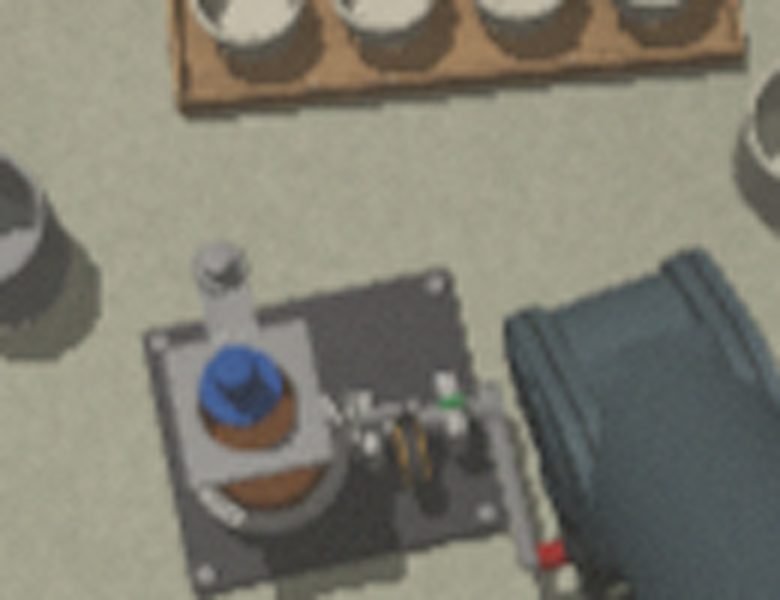

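The jaws straddle the handle, and both views show the stopper in the mouth. A quick height check on it by triangulation.

```bash
python3 - <<'E'
from h import *
s=load("scene_c1.pkl");t=load("top_c1.pkl")
def bl(c,roi):
    b=max(blobs(c,(100,110,40),(130,255,255),10,roi),key=lambda b:b[0][4]);return b
bs=bl(s,(280,130,310,180));bt=bl(t,(195,160,225,190));print(bs[:2],bt[:2])
q=cv2.fitEllipse(np.argwhere(bt[2])[:,::-1].astype(np.float32)) if 0 else None
# predicted flange underside outline centre etc for home at (611,109.5)
for n,c,b in(("s",s,bs),("t",t,bt)):
    m=b[2];ys,xs=np.where(m)
    a=np.linspace(0,6.283,60);P=[]
    for r,z in((21,200),(21,205),(11,205),(11,247)):
        P+= [[611+r*np.cos(k),109.5+r*np.sin(k),z] for k in a]
    p=proj(c,P);print(n,"pred",p.min(0).round(1),p.max(0).round(1),"obs",xs.min(),ys.min(),xs.max(),ys.max())
    d=c["depth"]
    Z=[]
    for y,x in zip(ys,xs):
        o,r=ray(c,(x,y));Z.append(o+r*d[y,x])
    Z=np.array(Z);print(" depth z pct",np.percentile(Z[:,2],[5,25,50,75,95]).round(0), "flange xy",np.median(Z[(Z[:,2]<212)],0).round(1))
E
```

```text
([288, 149, 11, 16, 113], [293.07, 157.81]) ([204, 168, 13, 12, 85], [208.92, 173.01])
s pred [286.1 148.4] [298.9 165.9] obs 288 149 298 164
 depth z pct [204. 207. 213. 238. 248.] flange xy [616.2 103.2 206.4]
t pred [203.3 166.9] [217.2 180.9] obs 204 168 216 179
 depth z pct [201. 205. 208. 246. 249.] flange xy [608.4 117.3 205.3]
```

Flange top measures about 205 mm and knob top about 248 mm, as expected for home. Now lower onto the handle and grip.

Emit:
arm_command:
  plan:
    - [88, 0, 0, -25, 0]
    - [88, 0, 0, -45, 0]
    - [88, 0, 0, -58, 0]
    - [88, 0, 0, -62, 0]
    - [88, 0, 0, -62, 0]
    - [88, 0, 0, -62, 0]
    - [5, 0, 0, -62, 0]
    - [5, 0, 0, -62, 0]
    - [5, 0, 0, -62, 0]
    - [5, 0, 0, -62, 0]
  force: 30

```text
time: 11.62
eef_pos: [535.4, -71.8, 67.0]
ee_rot: [[-0.121, 0.993, 0.001], [0.993, 0.121, -0.0], [-0.0, 0.001, -1.0]]
contact_force: [-0.8, -0.3, 0.4]
grip_width: 0.722
```

Emit:
arm_command:
  plan:
    - [5, 0, 0, 0, 0]
    - [5, 0, 0, 0, 0]
    - [5, 0, 0, 0, 0]
    - [5, 0, 0, 0, 0]
    - [5, 0, 0, 0, 0]
    - [5, 0, 0, 0, 0]
    - [5, 0, 0, 0, 0]
    - [5, 0, 0, 0, 0]

```text
time: 12.28
eef_pos: [534.5, -71.8, 66.5]
ee_rot: [[-0.121, 0.993, -0.001], [0.993, 0.121, -0.0], [-0.0, -0.001, -1.0]]
contact_force: [-2.5, 0.3, 2.2]
grip_width: 0.164
```

Gripped (opening 14.4 mm, consistent with the 16 mm bar given how the knob read). Swing along the 100 mm arc, first half.

Emit:
arm_command:
  plan:
    - [5, 2.1, 0.3, 6, 0]
    - [5, 4.3, 0.5, 12.2, 0]
    - [5, 7.2, 0.9, 18, 0]
    - [5, 10, 1.2, 23.9, 0]
    - [5, 13.6, 1.7, 29.3, 0]
    - [5, 17.3, 2.1, 34.6, 0]
    - [5, 21.5, 2.6, 39.5, 0]
    - [5, 25.8, 3.1, 44.3, 0]
    - [5, 30.7, 3.7, 48.6, 0]
    - [5, 35.5, 4.3, 52.9, 0]

```text
time: 13.12
eef_pos: [571.5, -67.2, 118.3]
ee_rot: [[-0.121, 0.993, 0.001], [0.993, 0.121, 0.001], [0.001, 0.001, -1.0]]
contact_force: [10.8, 0.5, -32.8]
grip_width: 0.155
```

```bash
python3 look.py d1
```

```text
13.1167 [571.5 -67.2 118.3] 0.1551396314566387 [ 10.8   0.5 -32.8]
```

View pics/d1_scene.png

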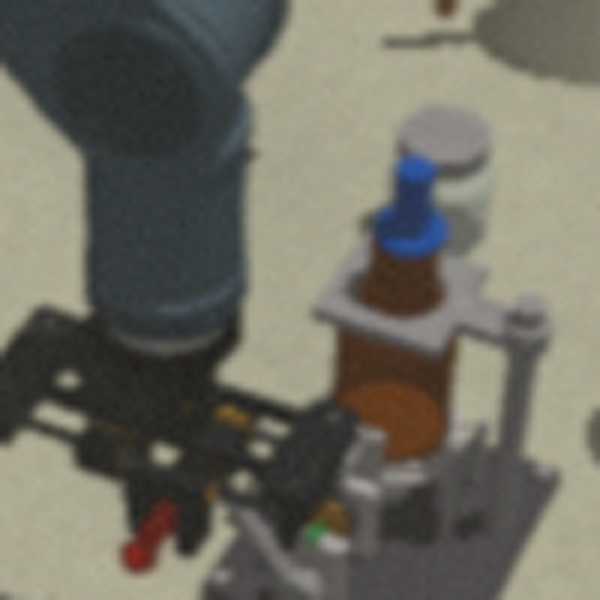

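The flask has risen and stayed upright, but the force is larger than expected. Let it settle and read again.

Emit:
arm_command:
  plan:
    - [5, 0, 0, 0, 0]
    - [5, 0, 0, 0, 0]
    - [5, 0, 0, 0, 0]

```text
time: 13.47
eef_pos: [571.4, -67.3, 118.1]
ee_rot: [[-0.121, 0.993, 0.001], [0.993, 0.121, 0.001], [0.001, 0.001, -1.0]]
contact_force: [10.0, -0.1, -28.3]
grip_width: 0.156
```

```bash
python3 look.py d2; python3 - <<'E'
from h import *
s=load("scene_d2.pkl");t=load("top_d2.pkl")
for n,c in(("s",s),("t",t)):
    for lo,hi in(((0,150,70),(6,255,255)),((174,150,70),(180,255,255))):
        for b in blobs(c,lo,hi,3,(225,180,300,240)): print(n,b[:2])
cv2.imwrite("pics/d2z.png",cv2.resize(s["image"][180:230,235:295],None,fx=12,fy=12,interpolation=cv2.INTER_CUBIC))
print(proj(s,[[572,-67,123],[572+.12*40,-67-.993*40,123]]))
E
```

```text
13.4667 [571.4 -67.3 118.1] 0.1557582759700862 [ 10.   -0.1 -28.3]
s ([246, 204, 8, 11, 37], [249.32, 209.22])
t ([258, 187, 2, 3, 5], [258.4, 187.8])
[[253.10656253 205.49480126]
 [247.3256611  213.92639269]]
```

View pics/d2z.png

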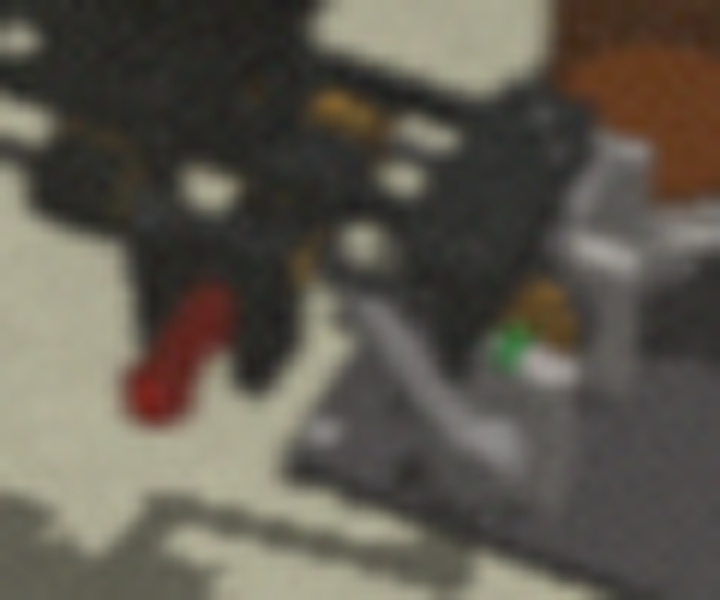

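The handle is still centred in the grip. The residual force points inward along the arm, so I ease 2.5 mm inward.

Emit:
arm_command:
  plan:
    - [5, 1.5, 0.2, -2, 0]
    - [5, 1.5, 0.2, -2, 0]
    - [5, 1.5, 0.2, -2, 0]

```text
time: 13.82
eef_pos: [570.7, -67.5, 117.2]
ee_rot: [[-0.121, 0.993, -0.003], [0.993, 0.121, -0.001], [-0.0, -0.003, -1.0]]
contact_force: [-4.2, -0.6, -7.0]
grip_width: 0.159
```

Force is now 8 N, essentially the spring alone. Continue the arc in parts.

Emit:
arm_command:
  plan:
    - [5, 5.4, 0.7, 3.6, 0]
    - [5, 10.7, 1.3, 7.1, 0]
    - [5, 16.5, 2, 10.1, 0]
    - [5, 22.3, 2.7, 12.9, 0]
    - [5, 22.3, 2.7, 12.9, 0]
    - [5, 22.3, 2.7, 12.9, 0]

```text
time: 14.32
eef_pos: [593.4, -64.9, 130.1]
ee_rot: [[-0.12, 0.993, -0.003], [0.993, 0.12, -0.001], [-0.0, -0.003, -1.0]]
contact_force: [-6.7, -1.4, -9.0]
grip_width: 0.16
```

Emit:
arm_command:
  plan:
    - [5, 6.1, 0.8, 2, 0]
    - [5, 12.2, 1.5, 3.6, 0]
    - [5, 18.5, 2.2, 5, 0]
    - [5, 24.9, 3, 6, 0]
    - [5, 24.9, 3, 6, 0]
    - [5, 24.9, 3, 6, 0]

```text
time: 14.82
eef_pos: [617.6, -62.1, 135.7]
ee_rot: [[-0.12, 0.993, -0.005], [0.993, 0.12, -0.001], [-0.0, -0.005, -1.0]]
contact_force: [-7.3, -2.0, -8.6]
grip_width: 0.153
```

```bash
python3 look.py e1
```

```text
14.8167 [617.6 -62.1 135.7] 0.15283765826325296 [-7.3 -2.  -8.6]
```

View pics/e1_scene.png

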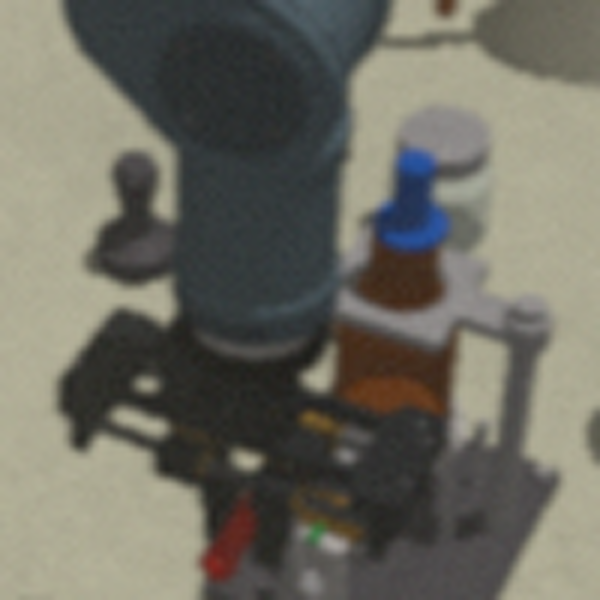

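Emit:
arm_command:
  plan:
    - [5, 6.5, 0.8, 0.4, 0]
    - [5, 13.2, 1.6, 0.5, 0]
    - [5, 13.2, 1.6, 0.5, 0]
    - [5, 13.2, 1.6, 0.5, 0]
    - [5, 13.2, 1.6, 0.5, 0]

```text
time: 15.33
eef_pos: [630.3, -60.7, 136.0]
ee_rot: [[-0.12, 0.993, -0.006], [0.993, 0.12, -0.001], [-0.001, -0.006, -1.0]]
contact_force: [-9.0, -1.3, -9.6]
grip_width: 0.152
```

```bash
python3 look.py f1; python3 - <<'E'
from h import *
s=load("scene_f1.pkl");t=load("top_f1.pkl")
for n,c in(("s",s),("t",t)):
    p=proj(c,[[635.2,-96.5,145]])[0];print(n,"pred ball",p)
    x0,y0=int(p[0])-20,int(p[1])-18
    print(x0,y0);cv2.imwrite(f"pics/f1z_{n}.png",cv2.resize(c["image"][y0:y0+36,x0:x0+40],None,fx=15,fy=15,interpolation=cv2.INTER_CUBIC))
E
```

```text
15.3333 [630.3 -60.7 136. ] 0.15242304827058956 [-9.  -1.3 -9.6]
s pred ball [264.85426765 215.03594054]
244 197
t pred ball [275.58651089 164.78435621]
255 146
```

View pics/f1z_s.png

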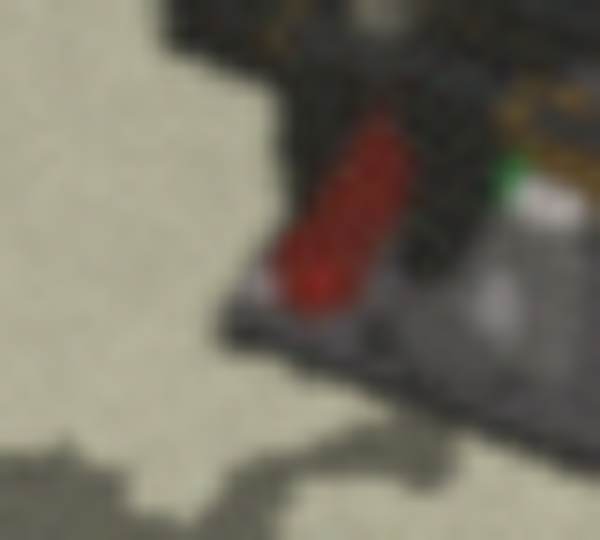

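View pics/f1z_t.png

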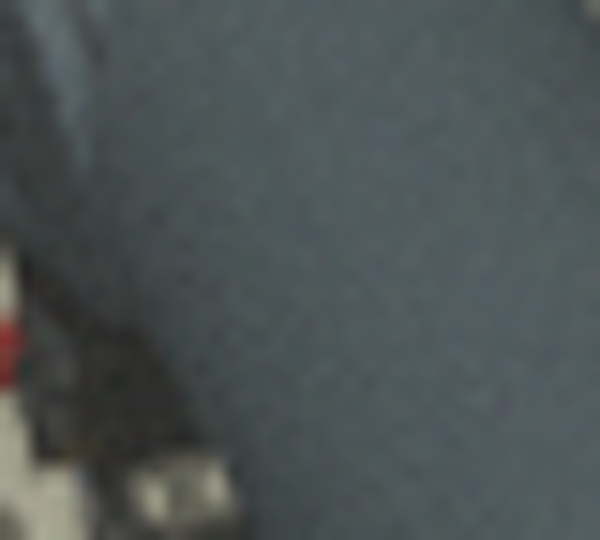

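View pics/f1_scene.png

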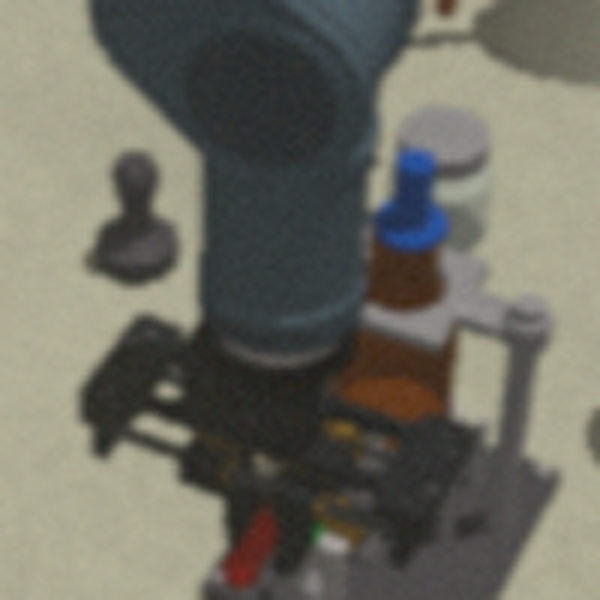

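The ball shows at pixel (264.7,215.2), against (264.9,215.0) predicted for an upright arm, so the lever is vertical to about 1 mm. I nudge 0.6 mm (TCP x is 0.5 short) and hold for a moment to check that it stays.

Emit:
arm_command:
  plan:
    - [5, 0.6, 0.1, -0.5, 0]
    - [5, 0.6, 0.1, -0.5, 0]
    - [5, 0.6, 0.1, -0.5, 0]
    - [5, 0.6, 0.1, -0.5, 0]
    - [5, 0.6, 0.1, -0.5, 0]
    - [5, 0.6, 0.1, -0.5, 0]
    - [5, 0.6, 0.1, -0.5, 0]
    - [5, 0.6, 0.1, -0.5, 0]

```text
time: 16.1
eef_pos: [631.0, -60.6, 136.0]
ee_rot: [[-0.12, 0.993, -0.005], [0.993, 0.12, -0.001], [-0.001, -0.005, -1.0]]
contact_force: [-9.0, -2.2, -6.2]
grip_width: 0.153
```

```bash
python3 look.py g1; python3 - <<'E'
from h import *
a=load("scene_c1.pkl");s=load("scene_g1.pkl")
for n,c in(("rest",a),("now",s)):
    b=max(blobs(c,(100,110,40),(130,255,255),10,(280,130,312,180)),key=lambda b:b[0][4]);print(n,b[:2])
print("pred shift 16mm",proj(s,[[611,109.5,231]])-proj(s,[[611,109.5,215]]))
x0,y0=244,197;cv2.imwrite("pics/g1z.png",cv2.resize(s["image"][y0:y0+36,x0:x0+40],None,fx=15,fy=15,interpolation=cv2.INTER_CUBIC))
cv2.imwrite("pics/g1full.png",s["image"])
E
```

```text
16.1 [631.  -60.6 136. ] 0.15289082274401256 [-9.  -2.2 -6.2]
rest ([288, 149, 11, 16, 113], [293.07, 157.81])
now ([288, 145, 12, 17, 120], [293.44, 154.4])
pred shift 16mm [[ 0.34131604 -3.77103962]]
```

View pics/g1z.png

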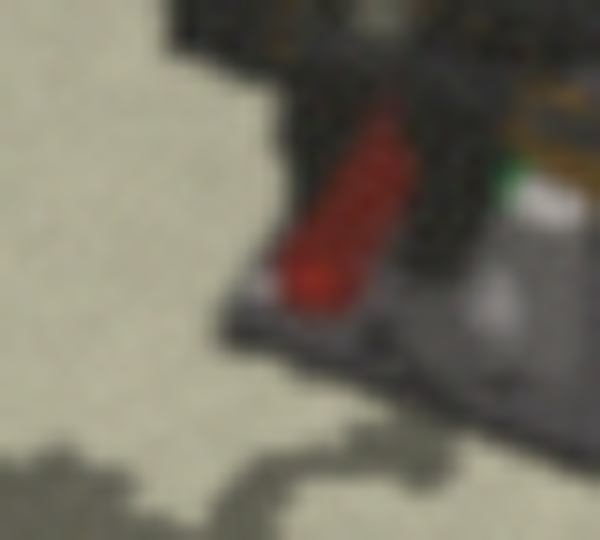

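View pics/g1full.png

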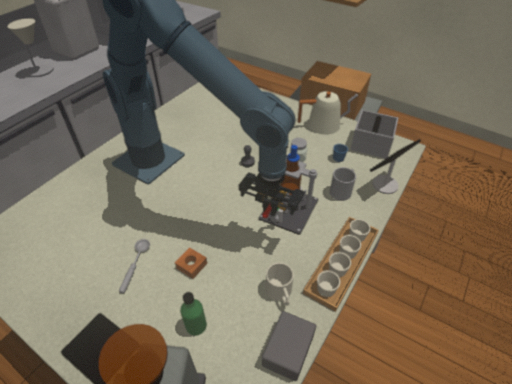

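The stopper moved up about 3.4–4 px (16 mm predicts 3.8). The ball is at the upright position, everything else is undisturbed, and the hold is steady. Handing in.

```bash
python3 - <<'E'
from station import hand_in
print(hand_in())
E
```

```text
the job is handed in; nothing more can be done
None
```

The blue stopper is home in the flask and released. The cam lever is up at its highest lift point with the gripper still holding it, and I handed the job in at about 16 s.

- **Stopper:** I pressed it down until the contact went stiff at about 18 N, then let go. Afterwards its flange top measured about 205 mm and its knob top about 248 mm, which is what home should give. It looked upright in both views.
- **Lever:** I swung it along its 100 mm arc. When I measured the handle's ball, it was within about 0.2 px of where an upright arm puts it. After that I nudged the hand 0.6 mm, to within about 0.5 mm of directly above the pivot. It held steady at about 11 N.
- **Force during the swing:** At mid-swing the wrist force rose to about 35 N because my path was about 2.5 mm too far out. I corrected it and the force dropped back to about 8 N.
- **Flask:** It stayed upright. The stopper rose 3.4 px by centroid and 4 px by its top edge, against 3.8 px predicted for the full 16 mm lift. The centroid alone would suggest about 14.5 mm, which I put down to pixel noise.
- **Other things:** In the last full picture nothing else on the counter appeared to have moved. I judged that by eye and did not measure it. The top view was partly blocked by the arm, so the final lever check used the scene camera only.

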